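# Rebuild the microscope's light column

## Robot

A 6-joint arm with a two-finger parallel gripper is mounted at the origin on the work surface. World frame = base frame: x ahead of the robot, y to its left, z up, the work surface at z = 0. Lengths are in mm, angles in degrees, forces in N, time in s.
With the tool pointing down it reaches from about 350 to 950 mm from the base axis. Payload 17.4 kg.
Tool frame: the origin (TCP) lies midway between the tips of the shut fingers; the grasp point (between the pads) lies 19 mm behind it; z points along the fingers, x is the direction in which the jaws open and shut, and the axes are right-handed (so a half turn about z gives the same grasp; the last joint's range is limited). The gripper opens to 93 mm and grips with 3 to 60 N. Pads are 15 mm wide; open, the fingers measure 128 mm over their backs; the gripper's body (75 mm by 188 mm) begins 65 mm behind the grasp point.
Start: joints at [-71.093, 6.646, 82.598, -0, 90.757, -2.166], TCP at [242.696, -629.866, 218.646] pointing down, gripper open.
Joint ranges: [-162.19, 162.19], [-47.58, 125.68], [4.15, 143.07], [-65.23, 245.23], [0.69, 171.88], [-170.13, 170.13]. Speed limits (degrees/s): [108.29, 108.29, 127.2, 180, 180, 180].

## Interface

Orientations are given as a 3x3 rotation matrix whose columns are the frame's x, y, z axes.
In Python, from station import bot gives the robot as it stands.
- The arm moves only by the tool step_arm, never from a script. Its argument "series" is one flat list of numbers, 7 for each row, row after row: the shift along the tool's x, y, z each as a share of 40 cm, from -1 to 1, then the turn, a rotation vector about the tool's x, y, z each as a share of pi rad, from -1 to 1, then the opening, from 0 (shut) to 1 (fully open). In form: [dx, dy, dz, rx, ry, rz, grip, dx, dy, dz, rx, ry, rz, grip, ...]. A call has 1 to 5 rows; each row is the pose to reach, as a shift and turn from the pose measured when the call began, along the tool's axes at that moment, turning the shorter way round; what a row does not reach only later rows make up. A row lasts 1/8 s, in which the tool goes at most 62.5 mm and 10.7 degrees, less where a joint would pass 70% of its speed; a pose out of reach is approached as far as the arm can. A call with a number of a shift or a turn outside -1 to 1 is refused whole. A call with a gripper value outside its range is refused whole. The fingers move at their own pace and stop on an object; "grip_force" is the grip in N (left out, the last holds). Time passes only in rows, so rows that repeat a pose let the fingers close. It gives the time, the measured TCP pose, the force and the opening at its end, in the units of the state.
- bot.get_state(): the state, without advancing time (a new reading comes with each control period).
- bot.capture(name): name is "scene" or "top"; returns a dict with "frame" (400x640x3 uint8, red, green, blue), "fx", "fy", "cx", "cy" (pixels), "view" (4x4, takes a point from world to camera coordinates). Camera axes: x right, y down, z forward; pixel columns grow to the right and rows downward; lengths in mm; the calibration is good to about 2 mm. A picture is of the moment at which its call begins. There is no depth.
- bot.hand_in(): hands the job in, once; it reports no verdict.
The state is a dict: "time": time; "joint_pos": joint angles; "joint_vel": joint speeds; "effort": joint torques, N m; "tool_pos": TCP position; "tool_rot": TCP orientation; "force": force on the tool from outside, world axes, zero at the start; "moment": the same for the moment, N m; "grip_width": finger opening in mm.
Only numpy, scipy, OpenCV 4.12 (cv2) and the standard library are available. Lean on these libraries where they do the work, as an engineer would, in place of code of your own. Each camera call takes 0.05 s, during which the arm holds its last target. There are 200 camera calls.

## Task

The microscope's light column has been taken apart for cleaning: build it up again on the lamp base, one piece after another from the bottom: first the tall white barrel in the lamp base's socket, then the black iris ring with the lever, then the square filter holder, and the domed top lens last. Each piece must sit fully home and upright with its foot in the collar of the piece below; let go of the finished column, and leave the bottle, the glass dish and the slide box where they are.

Things in the scene. Friction and masses are not known exactly. Their poses are not given: they have to be found in the camera images.
- socket (a point): Lamp base: white square box 104 x 104 x 22 mm fixed to the bench; in its middle a dark collar 50 mm across, 8 mm high, around a socket 42 mm across, 8 mm deep. Point: centre of the collar's rim, 30 mm above the bench; z up. A piece's foot enters a socket or recess until its shoulder, 6 mm above its underside, rests on the rim: the barrel's point is then 23 mm above this one.
- barrel_mid (a point): Barrel: loose white cylinder 58 mm across with two black bands, tallest piece, 58 mm high in all (body 6 to 50 mm above its underside), 250 g. Foot below: 34 mm across, 6 mm high, chamfered. Collar and recess on top like the lamp base's. Point: on its axis, 29 mm above its underside; z up. Seated on it, the iris ring's point is 42 mm above this one.
- iris_mid (a point): Iris ring: loose black disc 62 mm across, 38 mm high in all (body 6 to 30 mm), 160 g; a lever sticks out along its +x to 57 mm from the axis, 18 mm up: grip clear of it. Foot below: 34 mm across, 6 mm high, chamfered. Collar and recess on top like the lamp base's. Point: on the axis, 19 mm above the underside; z up. Any heading will do. Seated on it, the holder's point is 32 mm above this one.
- holder_mid (a point): Filter holder: loose square aluminium block 56 x 56 mm (sides along its x, y), 38 mm high in all (body 6 to 30 mm), 150 g. Foot below: 34 mm across, 6 mm high, chamfered. Collar and recess on top like the lamp base's. Point: on its axis, 19 mm above its underside; z up. Any heading will do. Seated on it, the top lens's point is 37 mm above this one.
- lens_mid (a point): Top lens: loose dark steel cylinder 52 mm across (body 6 to 38 mm above its underside) with a glass dome 40 mm across on top and no collar, 48 mm high in all, 140 g. Foot below: 34 mm across, 6 mm high, chamfered. Point: on its axis, 24 mm above its underside; z up.
- oil: Bystander: amber glass bottle with a black cap, 34 mm across, 70 mm high, loose. Origin: centre of its underside.
- dish: Bystander: shallow round glass dish, 90 mm across, 16 mm high, loose. Origin: centre of its underside.
- slides: Bystander: grey slide box 82 x 60 x 28 mm with a paper label, loose. Origin: centre of its underside.
Not all that is in view belongs to the job. Leave any green or turquoise look-alike of the part that bears holder_mid alone.

How it is judged (in metres and radians):
On the way, in this order (a step that is already met when the one before it is completed fails the run):
1. the barrel is seated in the lamp base's socket (horizontal distance between barrel_mid and socket below 0.008 m and z of barrel_mid in the frame of socket between 0.02 and 0.026 m and angle between barrel_mid's own z axis and vertical below 0.07 rad), for 0.2 s.
2. the iris ring is seated on the barrel (horizontal distance between iris_mid and barrel_mid below 0.008 m and z of iris_mid in the frame of barrel_mid between 0.039 and 0.045 m and angle between iris_mid's own z axis and vertical below 0.07 rad), for 0.2 s.
3. the square filter holder is seated on the iris ring (horizontal distance between holder_mid and iris_mid below 0.008 m and z of holder_mid in the frame of iris_mid between 0.029 and 0.035 m and angle between holder_mid's own z axis and vertical below 0.07 rad), for 0.2 s.
4. the top lens is seated on the filter holder (horizontal distance between lens_mid and holder_mid below 0.008 m and z of lens_mid in the frame of holder_mid between 0.034 and 0.04 m and angle between lens_mid's own z axis and vertical below 0.07 rad), for 0.2 s.
At the end, for the whole second after the job is handed in: From the bottom: lamp base, barrel, iris ring, filter holder, top lens, each seated in the one below (axes within 8 mm, height within 3 mm of fully home, tilt under 0.07 rad), all at rest; bottle, dish and slide box each within 20 mm of where they were (all of step 1 and all of step 2 and all of step 3 and all of step 4 and linear speed of each of barrel, iris, holder, lens below 0.02 m/s and angular speed of each of barrel, iris, holder, lens below 0.2 rad/s and distance of each of oil, dish, slides from where it was at the start of the episode below 0.02 m); the robot touches nothing.
It fails at once if the bottle is pushed more than 20 mm or knocked over (distance of oil from where it was at the start of the episode above 0.02 m or angle between oil's own z axis and vertical above 0.5 rad).
It fails at once if the dish is pushed more than 20 mm or knocked over (distance of dish from where it was at the start of the episode above 0.02 m or angle between dish's own z axis and vertical above 0.5 rad).
It fails at once if the slide box is pushed more than 20 mm or knocked over (distance of slides from where it was at the start of the episode above 0.02 m or angle between slides's own z axis and vertical above 0.5 rad).
It also fails if it takes over 112 s, if anything falls off the work surface, if the arm or the gripper's body presses on something with over 40 N, if the wrist force passes 120 N, or if a joint passes its speed limit or range.

## Working session

There is one attempt and no reset: what is moved stays moved. The work goes in short steps, Python scripts to look and compute and a tool call to move; the robot and the scene stay as the last step left them, time stands still between calls to the robot, and variables do not carry over. Pictures are saved under pics/ and viewed, about 12 in all and at most 16, crops included, and the job is handed in when it is done.

Besides the shell and the picture viewer there is one more tool, called after "Emit:" by a JSON object that holds its "api" and its "payload", one argument or row to a line. step_arm: Moves the arm, as the interface text tells. Its arguments: {"type":"object","properties":{"series":{"type":"array"},"grip_force":{"type":"number"}},"required":["series"]}

```bash
mkdir -p pics; ls; cat > h.py <<'E'
import numpy as np, cv2
from station import bot
def snap(name,fn=None):
    c=bot.capture(name)
    if fn: cv2.imwrite('pics/'+fn,c['frame'][:,:,::-1])
    return c
def proj(c,p):
    q=c['view']@np.append(np.array(p,float),1); return np.array([c['fx']*q[0]/q[2]+c['cx'],c['fy']*q[1]/q[2]+c['cy']])
def ray(c,u,v):
    R=c['view'][:3,:3];t=c['view'][:3,3]
    return -R.T@t, R.T@np.array([(u-c['cx'])/c['fx'],(v-c['cy'])/c['fy'],1])
def onz(c,u,v,z):
    o,d=ray(c,u,v); return o+d*(z-o[2])/d[2]
E
python3 - <<'E'
from h import *
np.set_printoptions(precision=3,suppress=True)
for n in('scene','top'):
    c=snap(n,n+'0.png'); print(n,c['fx'],c['cx'],c['cy'],c['view'])
s=bot.get_state();print(s['time'],s['tool_pos'],s['tool_rot'],s['grip_width'])
E
```

```text
pics
scene 362.804782183372 326.3436272032494 204.19126523040342 [[  -0.73     0.683    0.002  447.397]
 [   0.401    0.431   -0.809 -210.796]
 [  -0.553   -0.59    -0.588 1198.648]
 [   0.       0.       0.       1.   ]]
top 503.26704741275216 309.2006973799415 202.95326623505247 [[  -0.012   -1.       0.012   -1.147]
 [  -0.995    0.011   -0.096  601.36 ]
 [   0.096   -0.013   -0.995 1319.41 ]
 [   0.       0.       0.       1.   ]]
0.1 [ 242.647 -629.697  218.021] [[ 0.36  -0.933 -0.   ]
 [-0.933 -0.36   0.001]
 [-0.001 -0.    -1.   ]] 93.10006893121569
```

View pics/scene0.png

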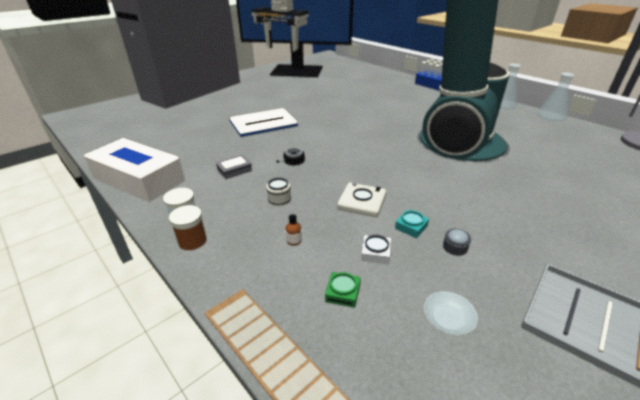

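View pics/top0.png

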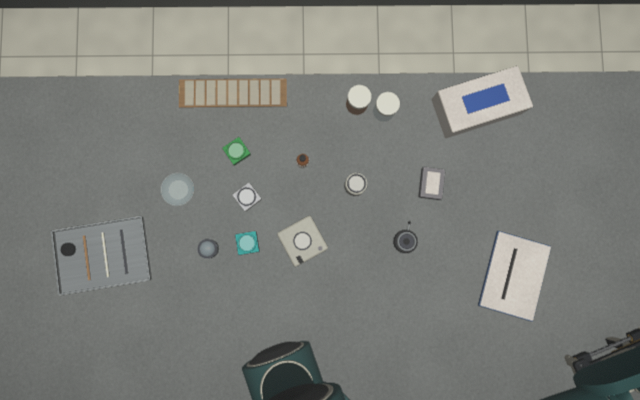

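The scene view shows the barrel at (278,190), the socket at (362,195), the iris ring at (293,157), the white holder at (377,246) and the lens at (457,240). In the top view they are at barrel (356,184), socket (303,241), iris (405,241), holder (247,197) and lens (208,248). Next I'll enlarge crops.

```bash
python3 - <<'E'
import cv2
a=cv2.imread('pics/top0.png')[140:280,185:455]; cv2.imwrite('pics/c1.png',cv2.resize(a,None,fx=2.96,fy=2.96,interpolation=cv2.INTER_CUBIC))
a=cv2.imread('pics/scene0.png')[135:275,255:480]; cv2.imwrite('pics/c2.png',cv2.resize(a,None,fx=3.5,fy=3.5,interpolation=cv2.INTER_CUBIC))
E
```

```text
(no output)
```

View pics/c1.png

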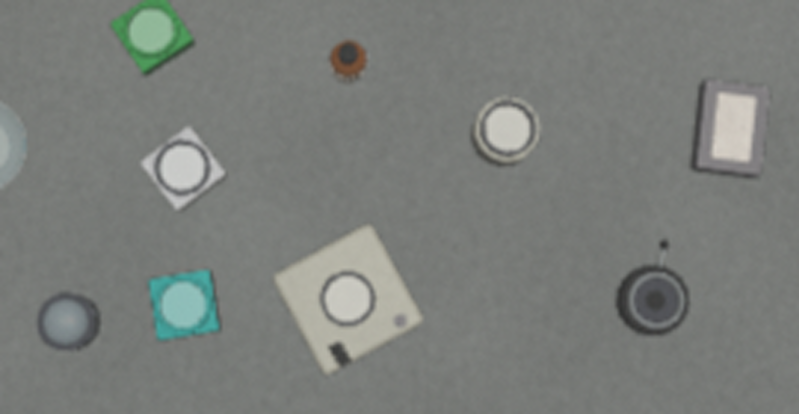

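View pics/c2.png

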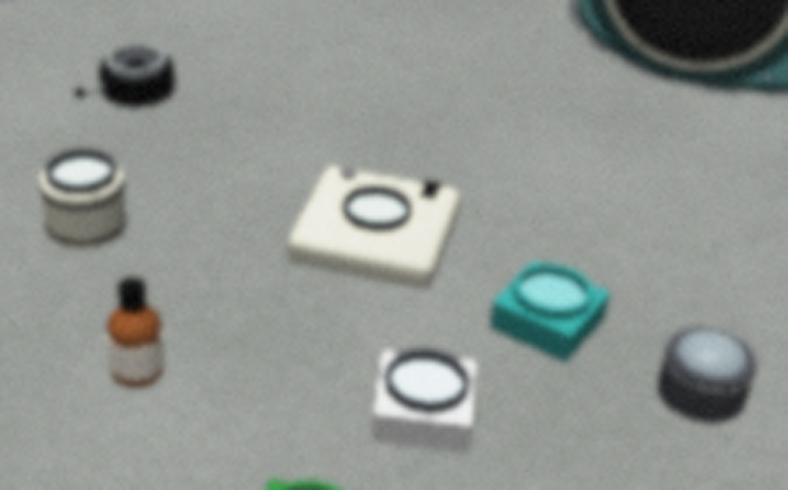

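c1 gives these collar centres: barrel (508,129), socket (348,298), iris (655,300), holder (183,167), lens (67,320). In c2 they are barrel (82,171), socket (377,208), iris (137,60), holder (427,380), lens (711,352). The lever tip is at c1 (663,244) and c2 (80,92).

```bash
python3 - <<'E'
from h import *
np.set_printoptions(precision=1,suppress=True)
T=snap('top');S=snap('scene')
a=lambda p:((p[0]+.5)/2.96-.5+185,(p[1]+.5)/2.96-.5+140)
b=lambda p:((p[0]+.5)/3.5-.5+255,(p[1]+.5)/3.5-.5+135)
P=dict(barrel=((508,129),(82,171),58),socket=((348,298),(377,208),30),iris=((655,300),(137,60),38),holder=((183,167),(427,380),38),lens=((67,320),(711,352),43),lever=((663,244),(80,92),18))
for k,(p,q,z) in P.items():
    o1,d1=ray(T,*a(p));o2,d2=ray(S,*b(q))
    A=np.c_[d1,-d2];x=np.linalg.lstsq(A,o2-o1,rcond=None)[0]
    m1=o1+d1*x[0];m2=o2+d2*x[1]
    print(k,(m1+m2)/2,'gap',np.linalg.norm(m1-m2),'atz',onz(T,*a(p),z)[:2],onz(S,*b(q),z)[:2])
h=[onz(T,*a(p),30)[:2] for p in((190,127),(225,174),(179,210),(141,165))]
print(np.array(h),[np.degrees(np.arctan2(*(h[(i+1)%4]-h[i])[::-1])) for i in range(4)])
for n,p,z in(('oil',(348,56),60),('slides',(731,127),28),('turq',(183,305),38)): print(n,onz(T,*a(p),z)[:2])
E
```

```text
barrel [ 649.9 -132.9   53.1] gap 0.12245847548708329 atz [ 649.3 -132.5] [ 654.2 -126.5]
socket [501.6  11.7  25.2] gap 0.35221580760394383 atz [501.6  11.6] [506.9  16.4]
iris [ 496.3 -263.7   34.2] gap 0.19903567976159037 atz [ 496.3 -263. ] [ 500.7 -257.8]
holder [621.1 159.3  33.3] gap 0.35993921477545093 atz [620.6 158.6] [625.2 162.6]
lens [484.6 261.8  39.3] gap 0.9210385121008603 atz [484.8 260.7] [488.7 263.9]
lever [ 547.6 -276.    18.2] gap 0.16188714644746585 atz [ 547.5 -276. ] [ 547.4 -276.4]
[[658.  153.2]
 [614.8 121.6]
 [582.6 163.1]
 [623.8 197.4]] [np.float64(-143.83766906824908), np.float64(127.7797059632963), np.float64(39.78171169548973), np.float64(-52.31936130173229)]
oil [716.2   9.2]
slides [ 653.  -339.3]
turq [496.9 158.6]
```

```bash
cat > w.py <<'E'
import sys
from h import *
from scipy.spatial.transform import Rotation as Ro
# usage: w.py X Y Z heading -> row (shares) from the current pose
s=bot.get_state(); R=np.array(s['tool_rot']); p=np.array(s['tool_pos'])
X,Y,Z,h=map(float,sys.argv[1:5]); h=np.radians(h)
D=np.array([[np.cos(h),np.sin(h),0],[np.sin(h),-np.cos(h),0],[0,0,-1]])
print(np.round(s['time'],2),p.round(1),'F',np.round(s['force'],1),'w',round(s['grip_width'],1),'heading',np.degrees(np.arctan2(R[1,0],R[0,0])).round(1))
print('row',np.r_[R.T@(np.array([X,Y,Z])-p)/400,Ro.from_matrix(R.T@D).as_rotvec()/np.pi].round(4))
E
python3 w.py 649.5 -132.7 180 -90
```

```text
0.2 [ 242.7 -629.7  218.2] F [ 0.5  0.1 -0.9] w 92.9 heading -68.9
row [-7.9370e-01 -1.3959e+00  9.6100e-02  0.0000e+00  2.0000e-04  1.1710e-01]
```

Emit:
{"api": "step_arm", "payload": {
  "series": [-0.565, -0.968, 0, 0, 0, 0.117, 1, -0.565, -0.968, 0, 0, 0, 0.117, 1, -0.565, -0.968, 0, 0, 0, 0.117, 1, -0.565, -0.968, 0, 0, 0, 0.117, 1, -0.565, -0.968, 0, 0, 0, 0.117, 1],
  "grip_force": 30
}}

```text
time: 0.82
tool_pos: [438.7, -384.0, 218.5]
tool_rot: [[-0.0, -1.0, -0.0], [-1.0, 0.0, 0.0], [-0.0, 0.0, -1.0]]
force: [1.1, 0.9, -0.4]
grip_width: 93.3
```

```bash
python3 w.py 649.5 -132.7 150 -90
```

```text
0.82 [ 438.7 -384.   218.5] F [ 1.1  0.9 -0.4] w 93.3 heading -90.0
row [-6.283e-01 -5.270e-01  1.715e-01  0.000e+00  2.000e-04 -0.000e+00]
```

Emit:
{"api": "step_arm", "payload": {
  "series": [-0.628, -0.527, 0.246, 0, 0, 0, 1, -0.628, -0.527, 0.246, 0, 0, 0, 1, -0.628, -0.527, 0.246, 0, 0, 0, 1, -0.628, -0.527, 0.246, 0, 0, 0, 1, -0.628, -0.527, 0.246, 0, 0, 0, 1]
}}

```text
time: 1.45
tool_pos: [631.0, -154.3, 128.7]
tool_rot: [[0.0, -1.0, 0.0], [-1.0, -0.0, 0.0], [-0.0, -0.0, -1.0]]
force: [0.0, -1.2, 0.1]
grip_width: 93.1
```

Emit:
{"api": "step_arm", "payload": {
  "series": [-0.054, -0.046, 0.072, 0, 0, 0, 1, -0.054, -0.046, 0.072, 0, 0, 0, 1, -0.054, -0.046, 0.072, 0, 0, 0, 1]
}}

```text
time: 1.82
tool_pos: [649.3, -133.1, 100.4]
tool_rot: [[0.0, -1.0, 0.0], [-1.0, -0.0, 0.0], [-0.0, -0.0, -1.0]]
force: [-0.5, 0.3, 0.4]
grip_width: 92.7
```

```bash
python3 - <<'E'
from h import *
c=snap('top');a=c['frame'][90:290,270:470,::-1];d=snap('scene');b=d['frame'][60:260,180:380,::-1]
cv2.imwrite('pics/p1.png',cv2.resize(np.hstack([a,b]),None,fx=2,fy=2,interpolation=cv2.INTER_CUBIC))
E
python3 w.py 649.5 -132.7 17 -90
```

```text
1.92 [ 649.4 -133.7  101.2] F [ 0.3 -0.2 -0.3] w 93.0 heading -90.1
row [-0.0025  0.      0.2105 -0.0005 -0.     -0.0003]
```

View pics/p1.png

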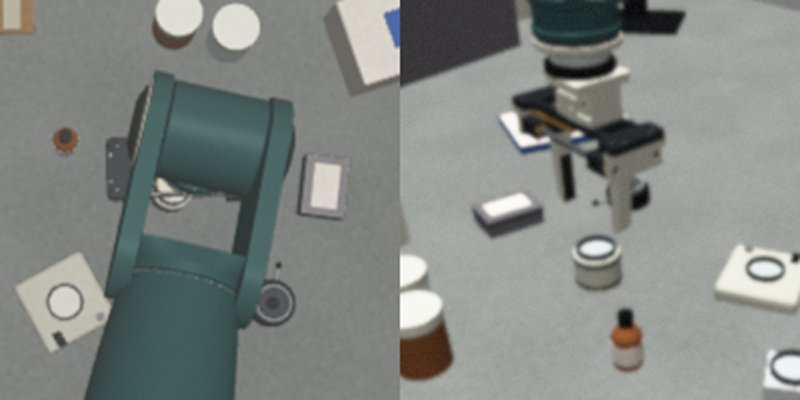

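The arm hangs over the barrel and the fingers straddle it: they sit at right-half px (565,190) and (620,215), and the collar at (597,247). Going down now.

Emit:
{"api": "step_arm", "payload": {
  "series": [-0.002, 0, 0.1, 0, 0, 0, 1, -0.002, 0, 0.15, 0, 0, 0, 1, -0.002, 0, 0.2, 0, 0, 0, 1, -0.002, 0, 0.21, 0, 0, 0, 1, -0.002, 0, 0.21, 0, 0, 0, 1]
}}

```text
time: 2.55
tool_pos: [649.8, -133.0, 17.7]
tool_rot: [[-0.001, -1.0, 0.002], [-1.0, 0.001, -0.0], [0.0, -0.002, -1.0]]
force: [-0.6, 0.6, 0.2]
grip_width: 92.6
```

Emit:
{"api": "step_arm", "payload": {
  "series": [0, 0, 0, 0, 0, 0, 0, 0, 0, 0, 0, 0, 0, 0, 0, 0, 0, 0, 0, 0, 0, 0, 0, 0, 0, 0, 0, 0, 0, 0, 0, 0, 0, 0, 0]
}}

```text
time: 3.18
tool_pos: [649.8, -133.1, 17.8]
tool_rot: [[-0.001, -1.0, 0.002], [-1.0, 0.001, -0.0], [0.0, -0.002, -1.0]]
force: [-0.4, -1.3, 1.3]
grip_width: 57.6
```

Emit:
{"api": "step_arm", "payload": {
  "series": [0, 0, -0.06, 0, 0, 0, 0, 0, 0, -0.15, 0, 0, 0, 0, -0.1, 0.1, -0.18, 0, 0, 0, 0, -0.24, 0.24, -0.18, 0, 0, 0, 0, -0.36, 0.37, -0.18, 0, 0, 0, 0]
}}

```text
time: 3.8
tool_pos: [518.4, -4.9, 89.1]
tool_rot: [[-0.001, -1.0, 0.002], [-1.0, 0.001, -0.0], [0.0, -0.002, -1.0]]
force: [-0.2, 0.1, -2.1]
grip_width: 57.9
```

```bash
python3 w.py 501.6 11.6 80 -90
```

```text
3.8 [518.4  -4.9  89.1] F [-0.2  0.1 -2.1] w 57.9 heading -90.1
row [-0.0412  0.0421  0.0228 -0.0006 -0.     -0.0004]
```

Emit:
{"api": "step_arm", "payload": {
  "series": [-0.041, 0.042, 0.02, 0, 0, 0, 0, -0.041, 0.042, 0.05, 0, 0, 0, 0, -0.041, 0.042, 0.07, 0, 0, 0, 0, -0.041, 0.042, 0.07, 0, 0, 0, 0, -0.041, 0.042, 0.07, 0, 0, 0, 0]
}}

```text
time: 4.42
tool_pos: [502.1, 11.1, 61.1]
tool_rot: [[-0.002, -1.0, 0.001], [-1.0, 0.002, -0.0], [0.0, -0.001, -1.0]]
force: [-0.5, -0.2, -2.3]
grip_width: 57.5
```

```bash
python3 w.py 501.6 11.6 35.5 -90; python3 - <<'E'
from h import *
d=snap('scene');b=d['frame'][110:260,270:470,::-1]
cv2.imwrite('pics/p2.png',cv2.resize(b,None,fx=4,fy=4,interpolation=cv2.INTER_CUBIC))
for q in((501.6,11.6,30),(501.6,11.6,101)): print(((proj(d,q)-[270,110])*4).round())
E
```

```text
4.42 [502.1  11.1  61.1] F [-0.5 -0.2 -2.3] w 57.5 heading -90.1
row [-0.0013  0.0012  0.064  -0.0005 -0.     -0.0007]
[369. 330.]
[377. 230.]
```

View pics/p2.png

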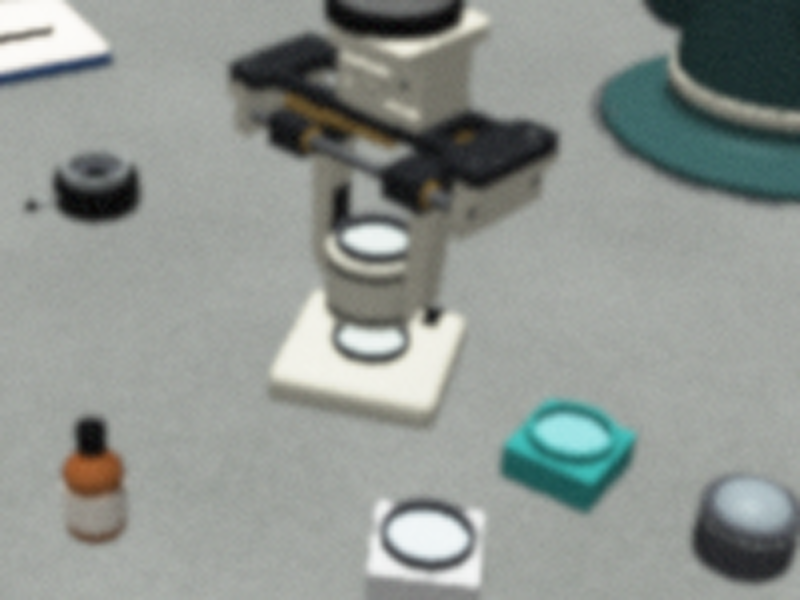

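The socket collar is at (371,339) and the held barrel's collar at (375,239). Both lie about 9 px (2 image px) from prediction in the same direction, so they line up to about 2 mm. Lowering.

Emit:
{"api": "step_arm", "payload": {
  "series": [-0.001, 0.001, 0.03, 0, 0, 0, 0, -0.001, 0.001, 0.045, 0, 0, 0, 0, -0.001, 0.001, 0.055, 0, 0, 0, 0, -0.001, 0.001, 0.061, 0, 0, 0, 0, -0.001, 0.001, 0.063, 0, 0, 0, 0]
}}

```text
time: 5.1
tool_pos: [503.5, 11.4, 39.8]
tool_rot: [[-0.002, -1.0, 0.006], [-1.0, 0.002, -0.0], [0.0, -0.006, -1.0]]
force: [-11.6, 1.1, 39.4]
grip_width: 57.8
```

Home height is TCP z 41.8, so the barrel is fully down and I've over-pressed by 2 mm. I'll ease off and release.

Emit:
{"api": "step_arm", "payload": {
  "series": [0, 0, -0.003, 0, 0, 0, 0, 0, 0, -0.005, 0, 0, 0, 0.7, 0, 0, -0.005, 0, 0, 0, 1, 0, 0, -0.005, 0, 0, 0, 1, 0, 0, -0.005, 0, 0, 0, 1]
}}

```text
time: 5.72
tool_pos: [503.4, 11.5, 41.5]
tool_rot: [[-0.002, -1.0, 0.006], [-1.0, 0.002, -0.0], [0.0, -0.006, -1.0]]
force: [-0.2, 0.1, 1.0]
grip_width: 90.3
```

Emit:
{"api": "step_arm", "payload": {
  "series": [0, 0, -0.1, 0, 0, 0, 1, 0, 0, -0.2, 0, 0, 0, 1, 0.1, 0, -0.3, 0, 0, 0, 1, 0.25, 0, -0.3, 0, 0, 0, 1, 0.4, 0, -0.3, 0, 0, 0, 1]
}}

```text
time: 6.35
tool_pos: [502.4, -150.1, 162.3]
tool_rot: [[-0.001, -1.0, 0.007], [-1.0, 0.001, -0.001], [0.001, -0.007, -1.0]]
force: [0.4, 0.4, 0.3]
grip_width: 93.3
```

```bash
python3 w.py 496.3 -263.5 100 -90; python3 - <<'E'
from h import *
d=snap('scene');b=d['frame'][110:260,270:470,::-1];t=snap('top')['frame'][180:330,230:430,::-1]
cv2.imwrite('pics/p3.png',cv2.resize(np.hstack([b,t]),None,fx=2,fy=2,interpolation=cv2.INTER_CUBIC))
print(((proj(d,(501.6,11.6,82))-[270,110])*2).round())
E
```

```text
6.35 [ 502.4 -150.1  162.3] F [0.4 0.4 0.3] w 93.3 heading -90.1
row [ 2.834e-01  1.600e-02  1.557e-01 -2.300e-03 -2.000e-04 -3.000e-04]
[187. 129.]
```

View pics/p3.png

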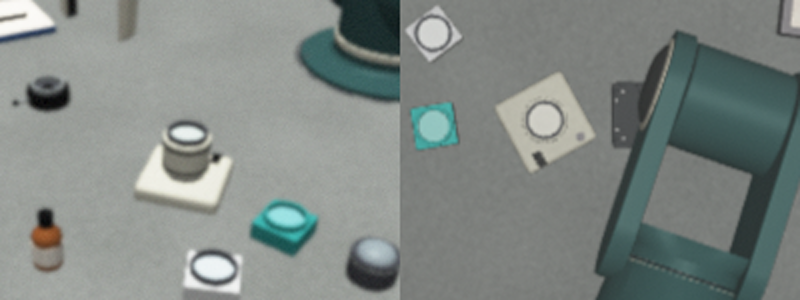

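The barrel stands upright in the socket. Its collar is at (188,133) in the left half and (545,120) in the right half. Next is the iris ring.

Emit:
{"api": "step_arm", "payload": {
  "series": [0.283, 0.016, 0.156, -0.0023, 0, 0, 1, 0.283, 0.016, 0.156, -0.0023, 0, 0, 1, 0.283, 0.016, 0.156, -0.0023, 0, 0, 1, 0.283, 0.016, 0.156, -0.0023, 0, 0, 1]
}}

```text
time: 6.95
tool_pos: [495.2, -265.7, 99.0]
tool_rot: [[-0.007, -1.0, -0.002], [-1.0, 0.007, -0.001], [0.001, 0.002, -1.0]]
force: [-0.4, -0.3, 0.4]
grip_width: 92.9
```

```bash
python3 w.py 496.3 -263.5 5 -90; python3 - <<'E'
from h import *
t=cv2.imread('pics/p3.png')
c=bot.capture('top');print('barrel collar',onz(c,(545-400+.5)/2-.5+230,(120+.5)/2-.5+180,82))
E
```

```text
6.95 [ 495.2 -265.7   99. ] F [-0.4 -0.3  0.4] w 92.9 heading -90.4
row [-5.80e-03 -3.30e-03  2.35e-01  7.00e-04 -2.00e-04 -2.20e-03]
barrel collar [501.93477041  11.45691784  82.        ]
```

Emit:
{"api": "step_arm", "payload": {
  "series": [-0.006, -0.003, 0.1, 0, 0, -0.002, 1, -0.006, -0.003, 0.18, 0, 0, -0.002, 1, -0.006, -0.003, 0.22, 0, 0, -0.002, 1, -0.006, -0.003, 0.234, 0, 0, -0.002, 1, -0.006, -0.003, 0.234, 0, 0, -0.002, 1]
}}

```text
time: 7.62
tool_pos: [497.2, -262.9, 7.0]
tool_rot: [[0.001, -1.0, -0.0], [-1.0, -0.001, -0.002], [0.002, 0.0, -1.0]]
force: [0.8, 0.7, -0.3]
grip_width: 92.9
```

Emit:
{"api": "step_arm", "payload": {
  "series": [0, 0, 0, 0, 0, 0, 0, 0, 0, 0, 0, 0, 0, 0, 0, 0, 0, 0, 0, 0, 0, 0, 0, 0, 0, 0, 0, 0, 0, 0, 0, 0, 0, 0, 0]
}}

```text
time: 8.25
tool_pos: [497.2, -263.1, 7.3]
tool_rot: [[0.001, -1.0, -0.0], [-1.0, -0.001, -0.002], [0.002, 0.0, -1.0]]
force: [-0.6, 0.0, 2.5]
grip_width: 61.7
```

Emit:
{"api": "step_arm", "payload": {
  "series": [0, 0, -0.1, 0, 0, 0, 0, 0, 0, -0.22, 0, 0, 0, 0, -0.08, -0.003, -0.31, 0, 0, 0, 0, -0.22, -0.006, -0.31, 0, 0, 0, 0, -0.36, -0.01, -0.31, 0, 0, 0, 0]
}}

```text
time: 8.88
tool_pos: [500.9, -117.5, 131.2]
tool_rot: [[-0.0, -1.0, 0.0], [-1.0, 0.0, -0.002], [0.002, -0.0, -1.0]]
force: [0.4, 0.5, -1.9]
grip_width: 61.6
```

```bash
python3 w.py 502.7 11.5 115 -90
```

```text
8.88 [ 500.9 -117.5  131.2] F [ 0.4  0.5 -1.9] w 61.6 heading -90.0
row [-3.227e-01 -4.300e-03  3.990e-02 -1.000e-04 -6.000e-04 -1.000e-04]
```

Emit:
{"api": "step_arm", "payload": {
  "series": [-0.12, -0.004, 0, 0, 0, 0, 0, -0.24, -0.004, 0, 0, 0, 0, 0, -0.322, -0.004, 0.02, 0, 0, 0, 0, -0.322, -0.004, 0.065, 0, 0, 0, 0, -0.322, -0.004, 0.075, 0, 0, 0, 0]
}}

```text
time: 9.5
tool_pos: [501.8, 10.9, 99.3]
tool_rot: [[-0.0, -1.0, -0.002], [-1.0, 0.0, -0.002], [0.002, 0.002, -1.0]]
force: [0.0, 0.3, -0.4]
grip_width: 61.4
```

```bash
python3 w.py 502.7 11.5 83.5 -90; python3 - <<'E'
from h import *
d=snap('scene');b=d['frame'][90:240,270:470,::-1]
cv2.imwrite('pics/p4.png',cv2.resize(b,None,fx=4,fy=4,interpolation=cv2.INTER_CUBIC))
p=bot.get_state()['tool_pos']
for q in((501.9,11.5,82),(p[0]-.9,p[1],p[2]+30.7)): print(((proj(d,q)-[270,90])*4).round())
E
```

```text
9.5 [501.8  10.9  99.3] F [ 0.   0.3 -0.4] w 61.4 heading -90.0
row [-0.0015 -0.0022  0.0396  0.0006 -0.0006 -0.    ]
[374. 338.]
[379. 265.]
```

View pics/p4.png

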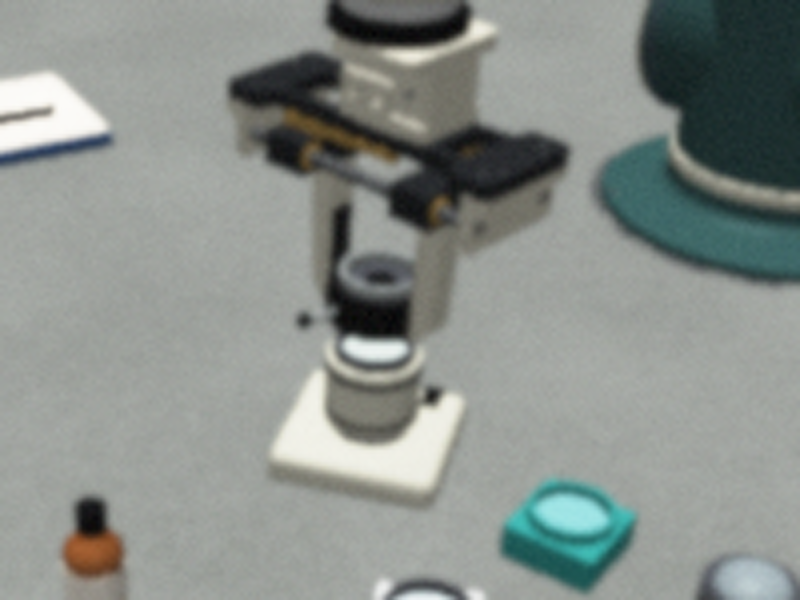

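The barrel collar is at (375,347) and the held iris collar at (379,272). Both match prediction with the same bias, so the iris is aligned. Lowering to z 83.

Emit:
{"api": "step_arm", "payload": {
  "series": [-0.0015, -0.002, 0.012, 0, 0, 0, 0, -0.0015, -0.002, 0.025, 0, 0, 0, 0, -0.0015, -0.002, 0.035, 0, 0, 0, 0, -0.0015, -0.002, 0.041, 0, 0, 0, 0, -0.0015, -0.002, 0.041, 0, 0, 0, 0]
}}

```text
time: 10.18
tool_pos: [502.9, 11.1, 83.3]
tool_rot: [[-0.001, -1.0, -0.001], [-1.0, 0.001, -0.002], [0.002, 0.001, -1.0]]
force: [-0.8, -0.2, -0.6]
grip_width: 61.5
```

Emit:
{"api": "step_arm", "payload": {
  "series": [0, 0, 0.001, 0, 0, 0, 0, 0, 0, 0.001, 0, 0, 0, 0.8, 0, 0, 0.001, 0, 0, 0, 1, 0, 0, 0.001, 0, 0, 0, 1, 0, 0, 0.001, 0, 0, 0, 1]
}}

```text
time: 10.8
tool_pos: [502.9, 11.1, 82.8]
tool_rot: [[-0.001, -1.0, -0.001], [-1.0, 0.001, -0.002], [0.002, 0.001, -1.0]]
force: [-0.4, -0.0, -0.7]
grip_width: 91.9
```

Emit:
{"api": "step_arm", "payload": {
  "series": [0, 0, -0.1, 0, 0, 0, 1, 0, 0, -0.2, 0, 0, 0, 1, -0.1, -0.08, -0.26, 0, 0, 0, 1, -0.22, -0.18, -0.26, 0, 0, -0.1, 1, -0.34, -0.28, -0.26, 0, 0, -0.2, 1]
}}

```text
time: 11.42
tool_pos: [616.4, 148.8, 186.9]
tool_rot: [[0.371, -0.929, -0.0], [-0.929, -0.371, -0.002], [0.002, 0.001, -1.0]]
force: [-0.0, -1.1, 0.6]
grip_width: 93.0
```

```bash
python3 w.py 620.6 158.8 110 -51.5
```

```text
11.42 [616.4 148.8 186.9] F [-0.  -1.1  0.6] w 93.0 heading -68.2
row [-0.0196 -0.0191  0.1922  0.0004 -0.0005 -0.093 ]
```

Emit:
{"api": "step_arm", "payload": {
  "series": [-0.02, -0.019, 0.1, 0, 0, -0.05, 1, -0.02, -0.019, 0.17, 0, 0, -0.09, 1, -0.02, -0.019, 0.192, 0, 0, -0.09, 1, -0.02, -0.019, 0.192, 0, 0, -0.09, 1]
}}

```text
time: 11.92
tool_pos: [620.5, 158.8, 110.5]
tool_rot: [[0.613, -0.79, -0.0], [-0.79, -0.613, -0.002], [0.001, 0.001, -1.0]]
force: [0.6, 0.2, -0.3]
grip_width: 93.2
```

```bash
python3 w.py 620.6 158.8 5 -52; python3 - <<'E'
from h import *
d=snap('scene');b=d['frame'][130:280,270:470,::-1];t=snap('top')['frame'][150:300,200:400,::-1]
cv2.imwrite('pics/p5.png',cv2.resize(np.hstack([b,t]),None,fx=2,fy=2,interpolation=cv2.INTER_CUBIC))
print(((proj(d,(502,11.3,114))-[270,130])*2).round())
E
```

```text
11.92 [620.5 158.8 110.5] F [ 0.6  0.2 -0.3] w 93.2 heading -52.2
row [-2.000e-04 -5.000e-04  2.636e-01  4.000e-04 -4.000e-04 -1.200e-03]
[189.  65.]
```

View pics/p5.png

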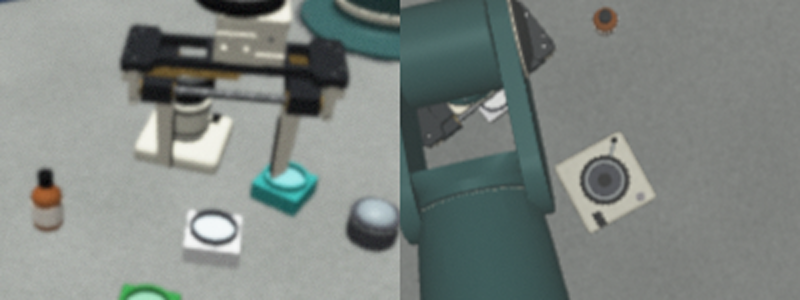

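The iris ring sits concentric on the column, its collar at (605,180) in the right half. The jaws are turned to the holder's sides. Going down.

Emit:
{"api": "step_arm", "payload": {
  "series": [0, 0, 0.1, 0, 0, 0, 1, 0, 0, 0.2, 0, 0, 0, 1, 0, 0, 0.245, 0, 0, 0, 1, 0, 0, 0.262, 0, 0, 0, 1, 0, 0, 0.262, 0, 0, 0, 1]
}}

```text
time: 12.65
tool_pos: [621.7, 158.7, 8.0]
tool_rot: [[0.613, -0.79, 0.003], [-0.79, -0.613, -0.001], [0.003, -0.001, -1.0]]
force: [-0.0, 0.0, 0.1]
grip_width: 93.0
```

Emit:
{"api": "step_arm", "payload": {
  "series": [0, 0, 0, 0, 0, 0, 0, 0, 0, 0, 0, 0, 0, 0, 0, 0, 0, 0, 0, 0, 0, 0, 0, 0, 0, 0, 0, 0, 0, 0, 0, 0, 0, 0, 0]
}}

```text
time: 13.28
tool_pos: [621.8, 158.8, 8.2]
tool_rot: [[0.613, -0.79, 0.003], [-0.79, -0.613, -0.001], [0.003, -0.002, -1.0]]
force: [-0.7, 0.3, 2.8]
grip_width: 55.9
```

```bash
python3 w.py 502.5 11.3 150 -90; python3 - <<'E'
from h import *
c=bot.capture('top');print('iris collar',onz(c,302.25,239.75,114))
E
```

```text
13.28 [621.8 158.8   8.2] F [-0.7  0.3  2.8] w 55.9 heading -52.2
row [ 0.1093  0.4611 -0.355  -0.0007 -0.0006  0.2101]
iris collar [501.18383547  11.40080997 114.        ]
```

Emit:
{"api": "step_arm", "payload": {
  "series": [0, 0, -0.13, 0, 0, 0, 0, 0, 0, -0.28, 0, 0, 0, 0, 0.01, 0.05, -0.355, 0, 0, 0.05, 0, 0.04, 0.17, -0.355, 0, 0, 0.11, 0, 0.07, 0.3, -0.355, 0, 0, 0.16, 0]
}}

```text
time: 13.95
tool_pos: [542.8, 62.5, 149.9]
tool_rot: [[0.152, -0.988, 0.003], [-0.988, -0.152, -0.001], [0.002, -0.003, -1.0]]
force: [0.4, -0.6, -2.0]
grip_width: 55.8
```

```bash
python3 w.py 502.5 11.3 135 -90
```

```text
13.95 [542.8  62.5 149.9] F [ 0.4 -0.6 -2. ] w 55.8 heading -81.3
row [ 0.1111  0.1192  0.0372 -0.0009 -0.0005  0.0486]
```

Emit:
{"api": "step_arm", "payload": {
  "series": [0.09, 0.1, 0, -0.0009, -0.0005, 0.0486, 0, 0.111, 0.119, 0, -0.0009, -0.0005, 0.0486, 0, 0.111, 0.119, 0.037, -0.0009, -0.0005, 0.0486, 0, 0.111, 0.119, 0.042, -0.0009, -0.0005, 0.0486, 0, 0.111, 0.119, 0.042, -0.0009, -0.0005, 0.0486, 0]
}}

```text
time: 14.58
tool_pos: [502.8, 12.1, 132.4]
tool_rot: [[0.001, -1.0, -0.002], [-1.0, -0.001, 0.0], [-0.0, 0.002, -1.0]]
force: [0.2, -0.0, -0.8]
grip_width: 55.7
```

```bash
python3 w.py 502.5 11.3 115.7 -90; python3 - <<'E'
from h import *
d=snap('scene');b=d['frame'][70:220,270:470,::-1]
cv2.imwrite('pics/p6.png',cv2.resize(b,None,fx=4,fy=4,interpolation=cv2.INTER_CUBIC))
p=bot.get_state()['tool_pos']
for q in((501.6,11.3,114),(p[0]-.9,p[1],p[2]+29.8)): print(((proj(d,q)-[270,70])*4).round())
E
```

```text
14.58 [502.8  12.1 132.4] F [ 0.2 -0.  -0.8] w 55.7 heading -89.9
row [0.002  0.0007 0.0417 0.0005 0.0001 0.0004]
[378. 370.]
[384. 296.]
```

View pics/p6.png

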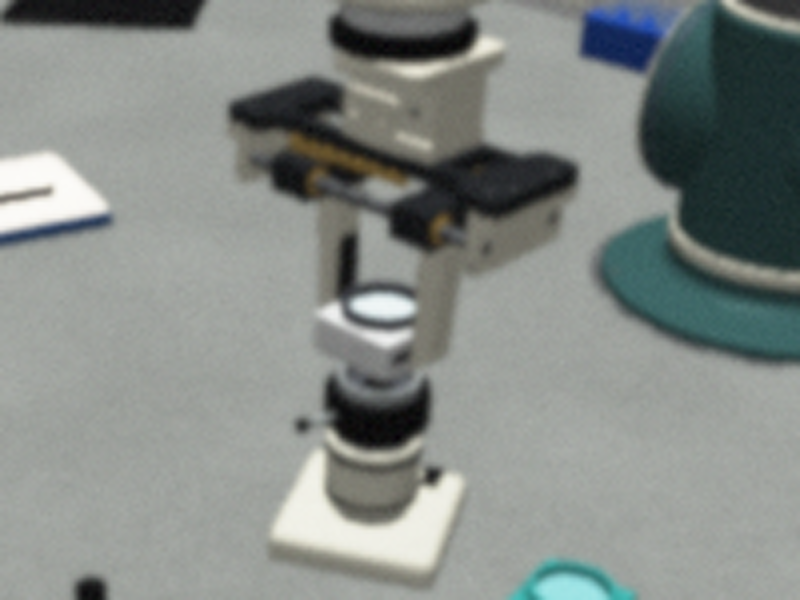

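The holder's foot hangs at (378,375), right over the iris collar, and its own collar at (383,304) is where predicted. Lowering to z 116.

Emit:
{"api": "step_arm", "payload": {
  "series": [0.002, 0.001, 0.012, 0, 0, 0, 0, 0.002, 0.001, 0.025, 0, 0, 0, 0, 0.002, 0.001, 0.035, 0, 0, 0, 0, 0.002, 0.001, 0.0415, 0, 0, 0, 0, 0.002, 0.001, 0.0415, 0, 0, 0, 0]
}}

```text
time: 15.25
tool_pos: [502.6, 11.2, 116.2]
tool_rot: [[0.001, -1.0, -0.001], [-1.0, -0.001, 0.0], [-0.0, 0.001, -1.0]]
force: [0.0, -0.0, -2.2]
grip_width: 55.7
```

Emit:
{"api": "step_arm", "payload": {
  "series": [0, 0, 0.002, 0, 0, 0, 0, 0, 0, 0.002, 0, 0, 0, 0, 0, 0, 0.002, 0, 0, 0, 0.8, 0, 0, 0.002, 0, 0, 0, 1, 0, 0, 0.002, 0, 0, 0, 1]
}}

```text
time: 15.88
tool_pos: [502.5, 11.2, 115.4]
tool_rot: [[0.001, -1.0, -0.001], [-1.0, -0.001, 0.0], [-0.0, 0.001, -1.0]]
force: [-0.2, -1.0, -0.4]
grip_width: 81.0
```

Emit:
{"api": "step_arm", "payload": {
  "series": [0, 0, 0.001, 0, 0, 0, 1, 0, 0, -0.1, 0, 0, 0, 1, 0, 0, -0.2, 0, 0, 0, 1, -0.12, 0.01, -0.23, 0, 0, 0, 1, -0.26, 0.02, -0.23, 0, 0, -0.06, 1]
}}

```text
time: 16.5
tool_pos: [494.8, 115.9, 208.8]
tool_rot: [[0.189, -0.982, 0.001], [-0.982, -0.189, 0.001], [-0.0, -0.002, -1.0]]
force: [0.8, -0.4, 0.0]
grip_width: 92.8
```

```bash
python3 w.py 484.8 261 110 -20
```

```text
16.5 [494.8 115.9 208.8] F [ 0.8 -0.4  0. ] w 92.8 heading -79.1
row [-3.609e-01 -4.350e-02  2.471e-01 -5.000e-04 -2.000e-04 -3.285e-01]
```

Emit:
{"api": "step_arm", "payload": {
  "series": [-0.361, -0.043, 0.1, 0, 0, -0.3285, 1, -0.361, -0.043, 0.2, 0, 0, -0.3285, 1, -0.361, -0.043, 0.247, 0, 0, -0.3285, 1, -0.361, -0.043, 0.247, 0, 0, -0.3285, 1, -0.361, -0.043, 0.247, 0, 0, -0.3285, 1]
}}

```text
time: 17.12
tool_pos: [484.2, 261.5, 109.2]
tool_rot: [[0.906, -0.424, 0.0], [-0.424, -0.906, -0.0], [0.0, 0.0, -1.0]]
force: [0.1, -0.7, -0.1]
grip_width: 92.9
```

```bash
python3 w.py 484.8 261 12 -25; python3 - <<'E'
from h import *
d=snap('scene');b=d['frame'][80:280,310:510,::-1];t=snap('top')['frame'][150:350,190:390,::-1]
cv2.imwrite('pics/p7.png',cv2.resize(np.hstack([b,t]),None,fx=2,fy=2,interpolation=cv2.INTER_CUBIC))
E
```

```text
17.12 [484.2 261.5 109.2] F [ 0.1 -0.7 -0.1] w 92.9 heading -25.1
row [ 0.0019  0.0004  0.243   0.     -0.     -0.0003]
```

View pics/p7.png

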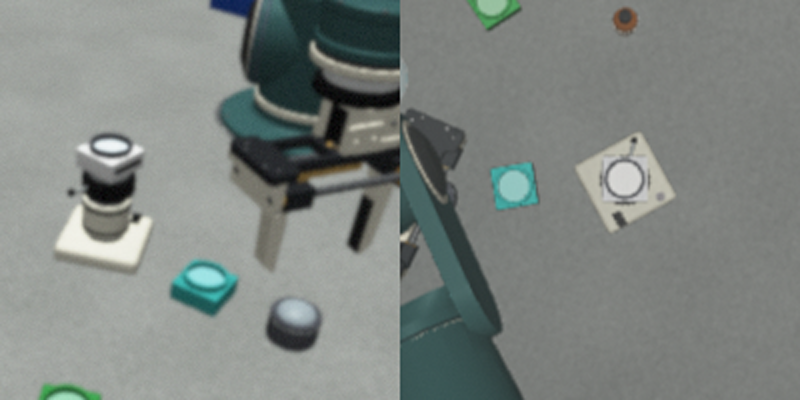

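The holder sits level on the column, its collar at (625,180) in the right half. The jaws straddle the lens and clear the turquoise block. Going down.

Emit:
{"api": "step_arm", "payload": {
  "series": [0.002, 0, 0.1, 0, 0, 0, 1, 0.002, 0, 0.18, 0, 0, 0, 1, 0.002, 0, 0.23, 0, 0, 0, 1, 0.002, 0, 0.248, 0, 0, 0, 1, 0.002, 0, 0.248, 0, 0, 0, 1]
}}

```text
time: 17.85
tool_pos: [485.6, 260.9, 11.1]
tool_rot: [[0.904, -0.428, 0.001], [-0.428, -0.904, 0.0], [0.001, -0.001, -1.0]]
force: [-0.1, -0.2, 0.4]
grip_width: 93.0
```

Emit:
{"api": "step_arm", "payload": {
  "series": [0, 0, 0, 0, 0, 0, 0, 0, 0, 0, 0, 0, 0, 0, 0, 0, 0, 0, 0, 0, 0, 0, 0, 0, 0, 0, 0, 0, 0, 0, 0, 0, 0, 0, 0]
}}

```text
time: 18.48
tool_pos: [485.6, 261.0, 11.2]
tool_rot: [[0.904, -0.428, 0.001], [-0.428, -0.904, 0.0], [0.001, -0.001, -1.0]]
force: [0.0, 0.8, 1.3]
grip_width: 51.2
```

```bash
python3 w.py 502 11.5 190 -90; python3 - <<'E'
from h import *
c=bot.capture('top');print('holder collar',onz(c,(225.5)/2-.5+190,180.5/2-.5+150,146))
E
```

```text
18.48 [485.6 261.   11.2] F [0.  0.8 1.3] w 51.2 heading -25.4
row [ 3.046e-01  5.456e-01 -4.473e-01 -5.000e-04 -1.000e-04  3.591e-01]
holder collar [500.43290053  11.3447021  146.        ]
```

Emit:
{"api": "step_arm", "payload": {
  "series": [0, 0, -0.13, 0, 0, 0, 0, 0, 0, -0.27, 0, 0, 0, 0, 0, 0, -0.4, 0, 0, 0, 0, 0.03, 0.05, -0.447, 0, 0, 0, 0, 0.1, 0.18, -0.447, 0, 0, 0, 0]
}}

```text
time: 19.15
tool_pos: [491.1, 179.1, 191.7]
tool_rot: [[0.905, -0.426, 0.004], [-0.426, -0.905, 0.001], [0.003, -0.003, -1.0]]
force: [1.0, -1.1, -2.2]
grip_width: 51.4
```

```bash
python3 w.py 501.5 11.3 180 -25.4
```

```text
19.15 [491.1 179.1 191.7] F [ 1.  -1.1 -2.2] w 51.4 heading -25.2
row [ 0.2021  0.3686  0.0286 -0.0009 -0.0009  0.0012]
```

Emit:
{"api": "step_arm", "payload": {
  "series": [0.07, 0.13, 0, -0.0009, -0.0009, 0, 0, 0.14, 0.26, 0, -0.0009, -0.0009, 0, 0, 0.202, 0.3686, 0.01, -0.0009, -0.0009, 0, 0, 0.202, 0.3686, 0.05, -0.0009, -0.0009, 0, 0, 0.202, 0.3686, 0.06, -0.0009, -0.0009, 0, 0]
}}

```text
time: 19.77
tool_pos: [501.0, 11.5, 166.1]
tool_rot: [[0.905, -0.426, -0.002], [-0.426, -0.905, 0.0], [-0.002, 0.001, -1.0]]
force: [-0.3, 0.3, -1.7]
grip_width: 51.5
```

```bash
python3 w.py 501.5 11.3 150.5 -25.4; python3 - <<'E'
from h import *
d=snap('scene');b=d['frame'][50:200,270:470,::-1]
cv2.imwrite('pics/p8.png',cv2.resize(b,None,fx=4,fy=4,interpolation=cv2.INTER_CUBIC))
p=bot.get_state()['tool_pos']
for q in((501.3,11.3,146),(p[0],p[1],p[2]-11.2+38),(p[0],p[1],p[2]-11.2)): print(((proj(d,q)-[270,50])*4).round())
E
```

```text
19.77 [501.   11.5 166.1] F [-0.3  0.3 -1.7] w 51.5 heading -25.2
row [ 0.0014 -0.0001  0.039   0.0002  0.0006  0.001 ]
[382. 401.]
[388. 325.]
[384. 387.]
```

View pics/p8.png

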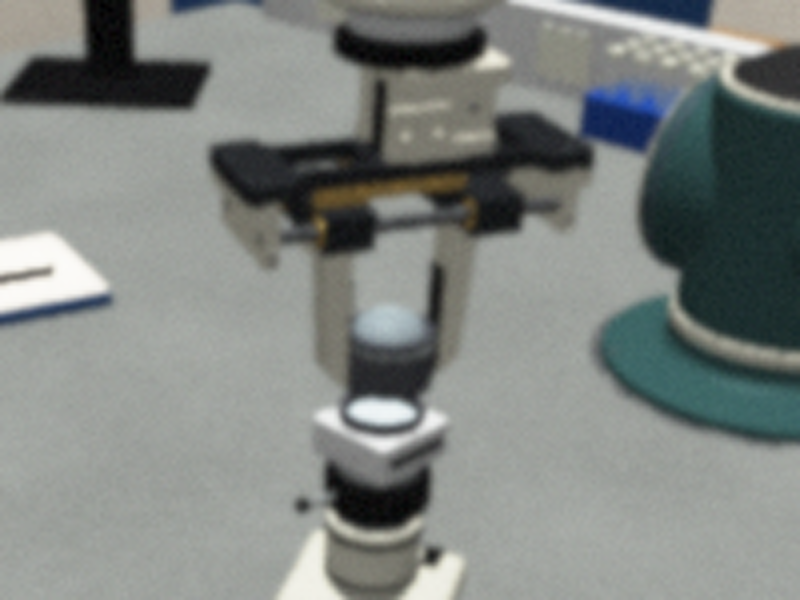

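The holder collar is at (382,412). The lens body is centred at about x 391, and prediction was 388, so it is perhaps 2 mm right in the image. I'll correct by about half of that and lower.

Emit:
{"api": "step_arm", "payload": {
  "series": [0.004, 0.001, 0, 0, 0, 0, 0, 0.004, 0.001, 0.015, 0, 0, 0, 0, 0.004, 0.001, 0.03, 0, 0, 0, 0, 0.004, 0.001, 0.038, 0, 0, 0, 0, 0.004, 0.001, 0.0385, 0, 0, 0, 0]
}}

```text
time: 20.45
tool_pos: [502.5, 11.0, 151.1]
tool_rot: [[0.905, -0.425, -0.001], [-0.425, -0.905, 0.0], [-0.001, 0.0, -1.0]]
force: [-0.4, 0.3, 3.1]
grip_width: 51.7
```

Force is +3 N at the home height (151.2), so the lens is touching. Releasing gently and retreating straight up.

Emit:
{"api": "step_arm", "payload": {
  "series": [0, 0, 0, 0, 0, 0, 0.7, 0, 0, 0, 0, 0, 0, 0.9, 0, 0, 0, 0, 0, 0, 1, 0, 0, 0, 0, 0, 0, 1, 0, 0, 0, 0, 0, 0, 1]
}}

```text
time: 21.08
tool_pos: [502.5, 11.0, 151.1]
tool_rot: [[0.905, -0.425, -0.001], [-0.425, -0.905, 0.0], [-0.001, 0.0, -1.0]]
force: [-2.0, 0.8, 0.4]
grip_width: 91.9
```

Emit:
{"api": "step_arm", "payload": {
  "series": [0, 0, -0.08, 0, 0, 0, 1, 0, 0, -0.18, 0, 0, 0, 1, 0, 0, -0.28, 0, 0, 0, 1, 0.1, 0.15, -0.3, 0, 0, 0, 1, 0.2, 0.3, -0.3, 0, 0, 0, 1]
}}

```text
time: 21.7
tool_pos: [521.5, -113.4, 271.9]
tool_rot: [[0.906, -0.424, 0.001], [-0.424, -0.906, -0.0], [0.001, -0.0, -1.0]]
force: [1.0, 0.2, 0.4]
grip_width: 93.2
```

Emit:
{"api": "step_arm", "payload": {
  "series": [0.1, 0.15, 0, 0, 0, 0, 1, 0.1, 0.15, 0, 0, 0, 0, 1, 0.1, 0.15, 0, 0, 0, 0, 1]
}}

```text
time: 22.08
tool_pos: [532.2, -185.0, 271.7]
tool_rot: [[0.905, -0.425, 0.0], [-0.425, -0.905, 0.0], [0.0, -0.0, -1.0]]
force: [-1.0, 1.1, 0.1]
grip_width: 93.0
```

```bash
python3 - <<'E'
from h import *
s=bot.get_state();print(s['time'],s['tool_pos'],s['force'])
d=snap('scene');b=d['frame'][100:250,260:460,::-1];t=snap('top')['frame'][130:280,170:370,::-1]
cv2.imwrite('pics/p9.png',cv2.resize(np.vstack([np.hstack([b,t]),np.zeros((0,400,3),np.uint8)]),None,fx=2,fy=2,interpolation=cv2.INTER_CUBIC))
for z in(30,82,114,146,178): print(((proj(d,(501.6,11.4,z))-[260,100])*2).round())
E
```

```text
22.075 [ 532.22958514 -184.95148248  271.69424079] [-0.99694028  1.09788513  0.11859298]
[205. 185.]
[207. 149.]
[209. 125.]
[211. 101.]
[213.  75.]
```

View pics/p9.png

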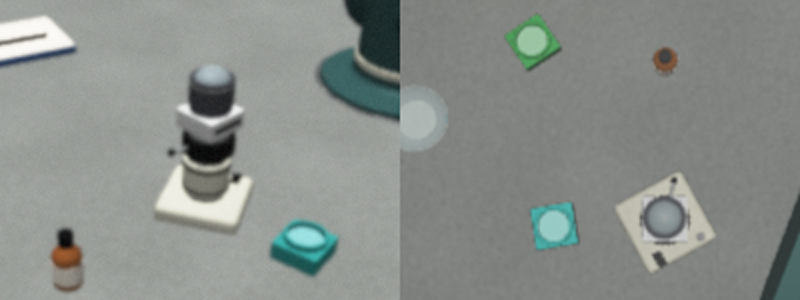

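The column is upright, with the lens dome at (212,77) over the holder and concentric in the top view at (665,217). The bottle and dish haven't moved. Handing in.

```bash
python3 -c "
from station import bot
print(bot.hand_in())"
```

```text
the job is handed in; nothing more can be done
None
```

The column is rebuilt on the lamp base in the required order (barrel, iris ring, filter holder, top lens). I handed it in with the gripper clear after about 22 s of robot time; the hand-in reports no verdict.

**Last checks:**
- The final pictures show the column upright, with every piece concentric on the one below.
- The iris ring, holder and lens were each let go within about 1 mm of the worked-out home height.
- The bottle, dish and both look-alikes were where they started. The slide box lay outside the last crops, but the arm never came close to it.

**What disagreed:**
- **Barrel:** I miscalculated its home height and pressed it about 2 mm too far, at 39 N by the wrist reading. It slipped in the grip, and the pictures afterwards showed it seated.
- **Scene camera:** it sat about 2 px off from the top camera, so two-view heights came out 4–5 mm below the text's values. The lens's sideways offset of about 2 mm in that view was half corrected before lowering.

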